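Put the fondue burner back together and hold its knob down

TASK

The small gas burner for the fondue tasting has been washed. Set the cast-iron pan support over the burner head so that its two eyelets drop onto the brass pegs and it stands level, and let go. Then take the control knob, turn its pointer to the white dot on the deck so that its D-shaped hole matches the valve stem, push it fully home and press it all the way down against the valve spring; finish while still holding it pressed down, and leave everything else where it stands.

Things in the scene. Friction and masses are not known exactly. Their poses are not given: they have to be found in the camera images.
- burner: low stainless-steel gas burner, 150 (x) x 280 (y) x 50 mm high, fixed. Origin: centre of its underside; z up; front is -x. Flat deck 50 mm above the origin. On it: burner head at x 0, y +45 mm (54 mm across, cap 14.5 mm high); brass pegs at x 0, y +119 and -29 mm (8 mm thick, 15 mm tall, tapered); valve stem at x 0, y -95 mm; white dot on the deck 34.5 mm in front (-x) of the stem
- burner_seat (a point): point on the burner's deck midway between the two pegs, at the burner head's middle (burner frame 0, 45, 50 mm); axes as the burner's. The pan support's origin belongs here, its y axis along the burner's y axis, either way round. Mind the shop's tall till on the worktop behind the ledge (see the pictures): carry things past on the robot's side of it
- pan_support: dark cast-iron pan support, 0.3 to 0.5 kg, 52 mm high, half-turn symmetric, upright. Origin: centre under its feet. Ring 121 mm across; middle bar along x over the centre (10 mm wide, 38 to 52 mm high): grasp it there, closing along y, fingers only part open (free to 44 mm each side; two short bars beyond); legs at x and y +-58 mm; eyelets at y +-74 mm at foot level, 23 mm across, 7 mm thick, hole 11 mm
- knob: black control knob, 50 g, 30 mm high, upright. Origin: centre of its underside on the bore axis; pointer toward -x (white line on top). Skirt 54 mm across, 4 mm high; above it a grip 26 mm wide (flats at y +-13 mm from x -11 to +10 mm), 50 mm long. D-shaped bore from below, 16 mm deep: flat 2.3 mm from the axis toward the pointer, other sides 6.8 mm
- knob_pointer (a point): pointer end of the white line on top of the knob (knob frame -24, 0, 30 mm)
- stem_tip (a point): centre of the valve stem's top, 24 mm above the deck when up; axes as the burner's. D-shaft 12 mm thick, upper 20 mm with a flat 1.5 mm from the axis toward the burner's front (-x), top 2 mm tapered. Knob axes along the burner's axes = matched; home on the stem the knob's origin is 16 mm below this point (8 mm above the deck, valve up)
- valve (a joint): how far the valve stem is pressed down, 0 (up) to 0.006 m (all the way); a spring resists with 4 N at the start and 8.8 N at the bottom. The stem cannot turn
- sample_dish: bystander: small glazed dish with cheese cubes, 91 mm across, 22 mm high; origin at the centre of its underside
- cheese_wedge: bystander: wrapped cheese wedge, 119 x 78 x 56 mm; origin at the centre of its underside
- price_stand: bystander: little slate price card in a wooden foot, 24 x 70 x 64 mm; origin at the centre of its underside
- mustard_jar: bystander: jar with a white lid, 72 mm across, 94 mm high; origin at the centre of its underside
- cheese_slicer: bystander: cheese slicer with a wooden handle lying flat, 72 x 215 x 18 mm; origin at the centre of its underside
Mind the look-alikes: they are no part of the job. Leave any green or turquoise look-alike of the knob alone.

How it is judged (in metres and radians):
On the way, in this order (a step that is already met when the one before it is completed fails the run):
1. the pan support stands on the deck with both eyelets over the pegs, let go (horizontal distance between pan_support and burner_seat below 0.004 m and z of pan_support in the frame of burner_seat below 0.003 m and angle between the y axis of pan_support and the y axis of burner_seat, either way round below 0.06 rad and angle between pan_support's own z axis and vertical below 0.04 rad and contact force between the fingers and pan_support below 0.1 N), for 0.2 s.
2. the knob is home on the valve stem with its pointer to the white dot (horizontal distance between knob and stem_tip below 0.003 m and z of knob in the frame of stem_tip below -0.0145 m and x of knob_pointer in the frame of stem_tip below -0.0222 m), for 0.1 s.
At the end, for the whole second after the job is handed in: Pan support on its pegs: within 3 mm of flush, 4 mm of centre, 0.06 rad of square, level, untouched. Knob home on the stem (within 1.5 mm), pointer within about 0.4 rad of the dot; fingers on it, at rest, valve held at least 4.5 of its 6 mm down (all of step 1 and all of step 2 and value of joint valve above 0.0045 m and contact force between the fingers and knob above 1 N and linear speed of knob below 0.02 m/s); the arm keeps its last pose, push and grip.
It fails at once if a bystander is moved by more than 30 mm or knocked over (distance of any of sample_dish, cheese_wedge, price_stand, mustard_jar, cheese_slicer from where it was at the start of the episode above 0.03 m or angle between any of price_stand, mustard_jar's own z axis and vertical above 0.5 rad).
It also fails if it takes over 72 s, if anything falls off the work surface, if the arm or the gripper's body presses on something with over 40 N, if the wrist force passes 120 N, or if a joint passes its speed limit or range.

ROBOT

A 6-joint arm with a two-finger parallel gripper is mounted at the origin on a cart in front of the work surface, level with it; the furniture and walls round the work are solid. World frame = base frame: x ahead of the robot, y to its left, z up, the work surface at z = 0. Lengths are in m, angles in degrees, forces in N, time in s.
With the tool pointing down it reaches from about 0.225 to 0.875 m from the base axis. Payload 3.4 kg.
Tool frame: the origin (TCP) lies at the very end of the fingers, on their centre line; the grasp point (between the pads) lies behind it (robot.grip_point_offset is the z of the grasp point in the tool frame, in m); z points along the fingers, x is the direction in which the jaws open and shut, and the axes are right-handed (so a half turn about z gives the same grasp; the last joint's range is limited). The gripper opens to 85 mm and grips with 20 to 120 N. Pads are 22 mm wide; open, the fingers measure 114 mm over their backs; the gripper's body (76 mm by 85 mm) begins 54 mm behind the grasp point. The pads swing forward as they close: fully open they stand 13 mm farther back than shut.
Start: joints at [-76.146, 15.808, 86.224, -0, 77.962, -6.933], TCP at [0.204, -0.538, 0.231] pointing down, gripper open.
Joint ranges: [-165.64, 165.64], [-43.16, 119.46], [12.63, 154.43], [-67.54, 247.53], [6.08, 155.33], [-154.97, 154.97]. Speed limits (degrees/s): [147.25, 147.25, 180, 180, 180, 180].

INTERFACE

Orientations are given as a 3x3 rotation matrix whose columns are the frame's x, y, z axes.
In Python, from bench import robot gives the robot as it stands. The module is installed in compiled form; this text tells all that it offers.
- The arm moves only by the shell command python3 -m handwheel 'ROWS' [OPENING] [FORCE]. ROWS is JSON, a list of rows, each an object of numbers: "tx", "ty", "tz": the shift along the tool's x, y, z each as a share of 30 cm, from -1 to 1; "wx", "wy", "wz": the turn, a rotation vector about the tool's x, y, z each as a share of 45 degrees, from -1 to 1. A call has 1 to 10 rows; each row shifts and turns the commanded pose from where the row before left it, along the tool's axes as they then stand; what a row does not reach is not made up. A row lasts 1/12 s, in which the tool goes at most 41.7 mm and 7.16 degrees, less where a joint would pass 70% of its speed; a pose out of reach is approached as far as the arm can. A call with a number of a shift or a turn outside -1 to 1 is refused whole. A call with a gripper value outside its range is refused whole. OPENING is the closure, from 0 (fully open) to 1 (shut), set as the call begins (- or left out, the last holds). The fingers move at their own pace and stop on an object; FORCE is the grip in N (left out, the last holds). Time passes only in rows, so rows that do not move let the fingers close. It gives the time, the measured TCP pose, the force and the opening at its end, in the units of the state.
- robot.get_state(): the state, without advancing time (a new reading comes with each control period).
- robot.get_image(name): name is "scene" or "top"; returns a dict with "frame" (400x640x3 uint8, red, green, blue), "K" (3x3 intrinsics, pixels), "position" and "rotation" of the camera in the world. Camera axes: x right, y down, z forward; pixel columns grow to the right and rows downward; lengths in m; the calibration is good to about 2 mm. A picture is of the moment at which its call begins. There is no depth.
- robot.hand_in(): hands the job in, once; it reports no verdict.
The state is a dict: "time_s": time; "qpos": joint angles; "dq": joint speeds; "tau": joint torques, N m; "ee_pos": TCP position; "tool_rot": TCP orientation; "force": force on the tool from outside, world axes, zero at the start; "ft_torque": the same for the moment, N m; "finger_gap": finger opening in m.
Only numpy, scipy, OpenCV 4.12 (cv2) and the standard library are available. Lean on these libraries where they do the work, as an engineer would, in place of code of your own. Each camera call takes 0.05 s, during which the arm holds its last target. There are 200 camera calls.

## Working session

There is one attempt and no reset: what is moved stays moved. The work goes in short steps, Python scripts to look and compute and a shell command to move; the robot and the scene stay as the last step left them, time stands still between calls to the robot, and variables do not carry over. Pictures are saved under pics/ and viewed, about 8 in all and at most 12, crops included, and the job is handed in when it is done.

```bash
mkdir -p pics
python3 - <<'E'
from bench import robot
import cv2,numpy as np,pickle
s=robot.get_state();print(s['ee_pos'],s['tool_rot'],s['finger_gap'],robot.grip_point_offset,s['force'])
for n in('scene','top'):
    d=robot.get_image(n);pickle.dump(d,open(f'{n}.pkl','wb'));cv2.imwrite(f'pics/{n}0.png',d['frame'][:,:,::-1]);print(n,d['K'],d['position'],d['rotation'])
E
```

```text
[ 0.20393773 -0.53706799  0.23043876] [[ 3.54912147e-01 -9.34899564e-01 -4.16702234e-04]
 [-9.34897949e-01 -3.54912315e-01  1.75302960e-03]
 [-1.78679937e-03 -2.32597436e-04 -9.99998377e-01]] 0.08561982185632672 -0.0187 [0.25576307 0.60894255 0.41328308]
scene [[369.35665102   0.         322.86656646]
 [  0.         369.35665102 199.43039775]
 [  0.           0.           1.        ]] [-0.25744118  0.90158379  0.75375727] [[-0.76787284 -0.29619651  0.56801313]
 [-0.6402952   0.38232463 -0.66622064]
 [-0.01983318 -0.87526882 -0.4832299 ]]
top [[390.2163689    0.         320.03721465]
 [  0.         390.2163689  201.73899519]
 [  0.           0.           1.        ]] [ 0.43679826 -0.00889422  1.5950276 ] [[-0.01573469 -0.99713753  0.07395382]
 [-0.99982589  0.01494884 -0.01116784]
 [ 0.01003035 -0.07411667 -0.99719913]]
```

View pics/scene0.png

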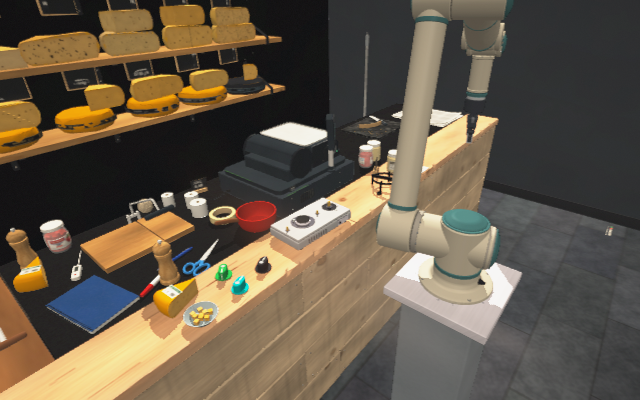

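View pics/top0.png

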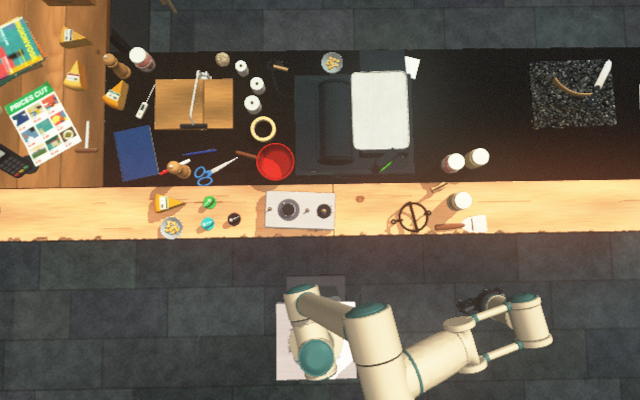

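Scene: the burner is at top px (300,210), the pan support at (413,217), the black knob at (234,219), with turquoise and green look-alikes beside it. I'll enlarge these.

```bash
cat > h.py <<'E'
import cv2,numpy as np
def ray(d,uv):
    v=np.array([(uv[0]-d['K'][0,2])/d['K'][0,0],(uv[1]-d['K'][1,2])/d['K'][1,1],1]);return np.array(d['rotation'])@v
def plane(d,uv,z):
    r=ray(d,uv);p=np.array(d['position']);return p+r*(z-p[2])/r[2]
def proj(d,P):
    c=np.array(d['rotation']).T@(np.array(P)-d['position']);return (d['K']@c)[:2]/c[2]
def crop(d,x0,y0,w,h,s):
    return cv2.resize(np.ascontiguousarray(d['frame'][y0:y0+h,x0:x0+w,::-1]),None,fx=s,fy=s,interpolation=cv2.INTER_CUBIC)
E
python3 - <<'E'
import pickle,cv2,numpy as np
from h import *
t=pickle.load(open('top.pkl','rb'));s=pickle.load(open('scene.pkl','rb'))
a=crop(t,260,182,80,50,5);b=crop(t,385,190,60,50,5);a=np.hstack([a,b,])
c=crop(t,220,205,28,28,8)
e=crop(s,265,190,95,60,5);f=crop(s,365,165,40,40,5)
canvas=np.zeros((600,800,3),np.uint8)
canvas[:250,:700]=a; canvas[260:484,:224]=c;canvas[260:560,225:700]=e
g=crop(s,245,245,32,32,3);canvas[490:586,0:96]=g;g=crop(s,365,165,40,40,2.5);canvas[255:355,700:800]=g
cv2.imwrite('pics/crops.png',canvas)
E
```

```text
(no output)
```

View pics/crops.png

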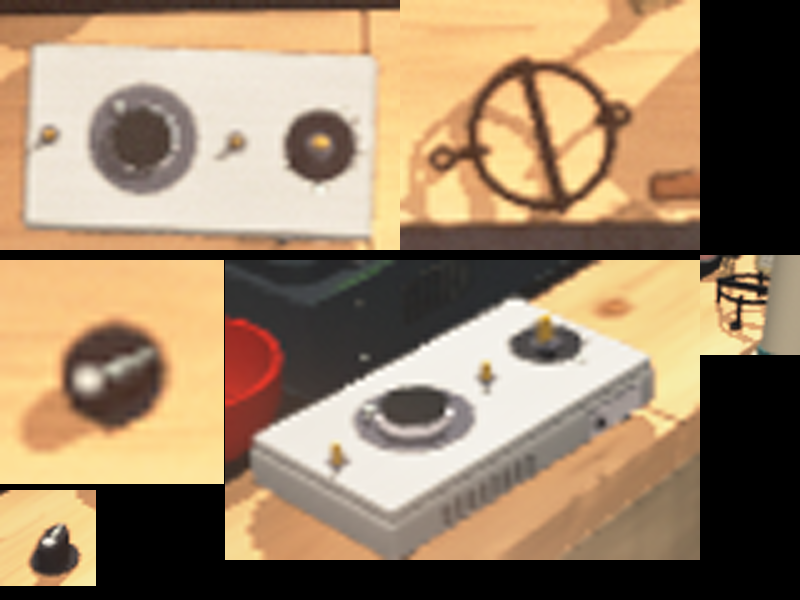

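Crops: the pegs are at top px (269.6,208.8) and (306.8,210.5), the stem at (324,210) with the dot at (324,219.5). The support ring centre is near (413.5,217), its bar running roughly along the image vertical. The knob is near (234,219) with its white line toward the upper right. Next I'll measure numerically.

Run:
```python
import pickle,cv2,numpy as np
from h import *
t=pickle.load(open('top.pkl','rb'));s=pickle.load(open('scene.pkl','rb'))
f=t['frame'].astype(int);hsv=cv2.cvtColor(t['frame'],cv2.COLOR_RGB2HSV).astype(int)
def box(m,x0,y0,x1,y1):
    o=np.zeros(m.shape,np.uint8);o[y0:y1,x0:x1]=m[y0:y1,x0:x1];return o
# deck
m=box((hsv[...,1]<45)&(hsv[...,2]>150),258,182,342,236)
c=max(cv2.findContours(m,0,2)[0],key=cv2.contourArea);h=cv2.convexHull(c)
pts=np.array([plane(t,p[0],.05)[:2] for p in h],np.float32)
print('deck',cv2.minAreaRect(pts))
# brass
def brass(d,x0,y0,x1,y1):
    H=cv2.cvtColor(d['frame'],cv2.COLOR_RGB2HSV).astype(int)
    m=box((H[...,1]>90)&(H[...,2]>90)&(H[...,0]>8)&(H[...,0]<30),x0,y0,x1,y1)
    ys,xs=np.nonzero(m);w=H[ys,xs,1]-60
    return np.array([(xs*w).sum()/w.sum(),(ys*w).sum()/w.sum()]),len(xs)
for n,b,z in(('p+',(266,204,274,214),.063),('p-',(303,206,311,214),.063),('stem',(319,205,329,214),.072)):
    uv,k=brass(t,*b);print(n,uv,k,plane(t,uv,z))
for n,b in(('p+',(283,277-0,0,0)),):pass
# support dark
m=box(hsv[...,2]<95,388,195,436,236)
m[232:]=0
n,lab,st,ce=cv2.connectedComponentsWithStats(m)
i=1+np.argmax(st[1:,4]);print('sup',st[i],ce[i])
m2=(lab==i).astype(np.uint8);ys,xs=np.nonzero(m2)
h=cv2.convexHull(np.c_[xs,ys].astype(np.int32))
print([tuple(p[0]) for p in h])
# knob
m=box(hsv[...,2]<110,224,208,244,230)
n,lab,st,ce=cv2.connectedComponentsWithStats(m);i=1+np.argmax(st[1:,4]);print('knob',st[i],ce[i])
print(f[208:230,224:246].max(2))
```

```text
deck ((0.5198834538459778, 0.05472438037395477), (0.2713937759399414, 0.14517201483249664), 86.94227600097656)
p+ [269.4789644  208.49190939] 4 [0.52680381 0.17289449 0.063     ]
p- [306.65745856 209.77900552] 3 [0.51952552 0.02702269 0.063     ]
stem [323.76139818 209.98784195] 10 [ 0.51720682 -0.03999631  0.072     ]
sup [406 203  13  29  56] [412.73214286 216.08928571]
[(np.int32(418), np.int32(230)), (np.int32(417), np.int32(231)), (np.int32(412), np.int32(231)), (np.int32(406), np.int32(205)), (np.int32(406), np.int32(204)), (np.int32(408), np.int32(203)), (np.int32(415), np.int32(203))]
knob [228 214  12  12  86] [233.81395349 219.29069767]
[[249 249 249 250 250 249 249 250 249 250 250 250 250 250 250 250 250 250
  251 251 251 251]
 [248 248 248 248 249 249 249 249 250 250 250 250 251 251 251 251 251 252
  252 252 252 252]
 [249 249 250 249 249 249 249 250 249 250 250 249 250 250 250 251 250 251
  252 252 252 253]
 [250 250 250 250 250 250 250 250 250 250 250 250 250 250 250 250 251 251
  251 252 252 252]
 [250 250 250 250 250 251 250 251 247 226 212 227 247 251 252 251 252 252
[... 901 characters left out ...]
5  75  76  83  84 167 245 253
  253 253 253 253]
 [222 210 206 209 175  98  74  73  73  76  77  80  81  82 108 226 253 253
  253 253 253 253]
 [218 218 219 217 213 185 131  86  74  78  81  83  84 130 223 251 253 253
  253 253 253 253]
 [217 216 217 219 218 215 208 188 136 101 100 117 218 249 251 253 253 253
  253 253 253 253]
 [212 213 216 211 213 213 215 235 236 194 227 246 250 252 253 253 253 253
  253 253 253 253]
 [221 222 221 220 222 240 251 252 252 251 252 253 253 253 253 253 253 253
  253 253 253 253]
 [225 224 224 242 251 252 253 253 253 253 253 253 253 253 253 253 253 253
  253 253 253 253]
 [251 251 251 252 253 253 253 253 253 253 253 253 253 253 253 253 253 253
  253 253 253 253]]
```

Run:
```python
import pickle,cv2,numpy as np
from h import *
from scipy.optimize import least_squares
t=pickle.load(open('top.pkl','rb'));s=pickle.load(open('scene.pkl','rb'))
def wc(W,x0,y0,x1,y1):
    w=np.clip(W[y0:y1,x0:x1],0,None);Y,X=np.mgrid[y0:y1,x0:x1];return np.array([(X*w).sum(),(Y*w).sum()])/w.sum()
def chroma(d):
    f=d['frame'].astype(float);return f[...,0]-f[...,2]-35
obs=[]
for n,b,sb in(('p+',(265,203,274,213),(284,224,291,234)),('p-',(302,205,311,214),(314,208,320,218)),('stem',(319,204,329,214),(325,197,333,209))):
    a=wc(chroma(t),*b);c=wc(chroma(s),*sb);
    # triangulate
    A=[];B=[]
    for d,uv in((t,a),(s,c)):
        r=ray(d,uv);r/=np.linalg.norm(r);M=np.eye(3)-np.outer(r,r);A.append(M);B.append(M@d['position'])
    P=np.linalg.solve(sum(A),sum(B));print(n,a,c,'tri',P,'err px',proj(t,P)-a,proj(s,P)-c,'top@z',plane(t,a,.061 if n!='stem' else .07))
# stem bore etc; support: darkness
V=t['frame'].max(2).astype(float)
np.set_printoptions(linewidth=250)
print(V[198:236,388:434].astype(int))
hv=cv2.cvtColor(t['frame'],cv2.COLOR_RGB2HSV)
# knob skirt: half-level
D=np.clip((165-V[206:232,222:246])/80,0,1)
m=(V<165).astype(np.uint8);m[:206]=0;m[232:]=0;m[:,:222]=0;m[:,246:]=0
n,lab,st,ce=cv2.connectedComponentsWithStats(m);i=1+np.argmax(st[1:,4])
c=cv2.findContours((lab==i).astype(np.uint8),0,2)[0][0];(cx,cy),r=cv2.minEnclosingCircle(c);print('knob',ce[i],(cx,cy),r,cv2.fitEllipse(c),plane(t,ce[i],.004),plane(t,(cx,cy),.004))
W=V-110;Y,X=np.mgrid[0:400,0:640]
for nm,mm in(('line',(slice(215,221),slice(232,241))),):
    w=np.clip(W[mm],0,None)*(lab[mm]>0)
    x=X[mm];y=Y[mm];print(nm,(x*w).sum()/w.sum(),(y*w).sum()/w.sum())
```

```text
p+ [267.61744966 207.69574944] [286.80785124 228.17561983] tri [0.52798843 0.17847196 0.06001581] err px [0.53071349 0.56015214] [-0.88678794 -0.05771961] top@z [0.53016774 0.18042294 0.061     ]
p- [306.83574879 209.74879227] [316.70234987 211.57441253] tri [0.51991943 0.02643294 0.057291  ] err px [0.00490677 0.00574772] [-0.0080855  -0.00026238] top@z [0.51974188 0.02636673 0.061     ]
stem [323.72179289 209.93353941] [329.25864454 200.06316275] tri [ 0.51603455 -0.04058294  0.07776549] err px [0.22413665 0.27418459] [-0.36529258 -0.00727254] top@z [ 0.5175275  -0.03988566  0.07      ]
[[250 250 250 ... 253 253 253]
 [251 251 251 ... 253 253 253]
 [252 252 252 ... 250 250 250]
 ...
 [220 209 221 ... 196 188 177]
 [166 162 161 ... 125 122 118]
 [107 106 108 ...  88  87  91]]
knob [233.80701754 218.97368421] (233.65789794921875, 218.9736785888672) 6.416507244110107 ((233.58160400390625, 218.8892059326172), (11.617463111877441, 12.54483413696289), 30.17772102355957) [0.48978068 0.32501478 0.004     ] [0.48979004 0.32561977 0.004     ]
line 236.3730407523511 217.3166144200627
```

Run:
```python
import pickle,cv2,numpy as np
from h import *
t=pickle.load(open('top.pkl','rb'))
V=t['frame'].max(2)
def wc(x0,y0,x1,y1):
    w=np.clip(170.-V[y0:y1,x0:x1],0,None);Y,X=np.mgrid[y0:y1,x0:x1];return np.array([(X*w).sum(),(Y*w).sum()])/w.sum()
print('\n'.join(' '.join('%3d'%v for v in r) for r in V[199:234,389:433]))
# bar centreline by rows, z=.05 plane
B=[]
for y in range(207,228):
    x=406+ (y-203)*33/140*1.0+4.4-0
    x0=int(round(x))-4;w=np.clip(190.-V[y,x0:x0+9],0,None);B.append((y,(np.arange(x0,x0+9)*w).sum()/w.sum()))
B=np.array(B);k=np.polyfit(B[:,0],B[:,1],1);print('bar x=',k, np.abs(np.polyval(k,B[:,0])-B[:,1]).max())
P=np.array([plane(t,(np.polyval(k,y),y),.05) for y in(205,217,229)]);print(P);d=P[2]-P[0];print('bar yaw',np.degrees(np.arctan2(-d[1],-d[0])))
```

```text
251 251 251 251 252 252 252 252 253 252 253 253 253 253 253 253 253 253 253 253 253 253 253 253 253 253 253 253 253 253 248 236 230 221 222 223 241 251 252 252 253 253 253 253
252 252 252 252 252 252 252 252 253 253 253 253 253 253 253 253 253 253 253 253 253 253 253 252 252 252 252 252 252 252 244 215 214 217 238 248 248 251 251 251 250 250 250 250
250 250 250 251 251 251 251 252 252 252 253 253 253 253 253 253 253 253 250 231 197 196 242 252 252 252 252 252 245 230 221 212 233 247 250 251 251 250 251 251 251 251 251 251
250 250 250 251 251 251 252 252 252 252 252 252 252 252 252 252 248 230 187 132 106 102 150 177 172 174 178 182 177 195 209 235 250 252 251 251 252 251 252 252 252 252 252 252
251 251 251 251 251 251 251 251 251 251 250 250 250 250 250 243 197 129 102  85  90  89  87  88  87  90  93  98 105 133 190 230 247 252 252 252 252 252 252 253 253 253 253 253
249 250 249 249 249 249 249 250 250 250 250 249 249 249 238 180 131  92  91  87  87  92 100 164 206 207 187 136 100  96 122 143 207 249 253 253 253 253 253 253 253 253 253 253
250 250 250 249 249 249 249 248 249 248 249 
[... 4561 characters left out ...]
53 253 248 226 226 226 226 227 246 253 253 250 237 215 175  98  91  91  80  83  84  84 129 225 252 253 253 253 253 253 252 245 228 201 190 186 191
225 245 253 253 253 253 253 253 253 247 226 228 226 227 225 245 253 253 253 253 251 238 187 174 155 149 172 154 127 220 251 253 253 253 253 253 252 249 232 195 179 195 202 199
209 221 248 253 253 253 253 253 253 248 228 227 227 224 223 245 253 253 253 253 251 229 172 170 173 182 186 195 222 244 251 252 252 252 251 235 200 193 186 187 190 200 196 188
bar x= [2.60180079e-01 3.56660753e+02] 0.1504007928883766
[[ 0.53301208 -0.38376902  0.05      ]
 [ 0.48511914 -0.39461908  0.05      ]
 [ 0.43743685 -0.40542141  0.05      ]]
bar yaw 12.76478657761866
```

```bash
cat > go.py <<'E'
# go.py X Y Z YAW: wz share total, then shift share totals in the tool axes after the turn
import sys,numpy as np
from bench import robot
X,Y,Z,yaw=map(float,sys.argv[1:5]);s=robot.get_state();R=np.array(s['tool_rot']);p=s['ee_pos']
cur=np.degrees(np.arctan2(R[1,0],R[0,0]));d=(yaw-cur+180)%360-180
a=np.radians(yaw);Rt=np.array([[np.cos(a),np.sin(a),0],[np.sin(a),-np.cos(a),0],[0,0,-1]])
sh=Rt.T@(np.array([X,Y,Z])-p)/.3
print('pos',p.round(4),'yaw',round(cur,2),'tilt',np.degrees(R[:2,2]).round(2),'gap',round(s['finger_gap'],4),'F',np.round(s['force'],1),'q',np.round(s['qpos'],0),'t',s['time_s'])
print('wz',(-d/45).round(4),'shift',sh.round(4),'norm rows',np.linalg.norm(sh)/.139)
E
python3 - <<'E'
import pickle,numpy as np
from h import *
t=pickle.load(open('top.pkl','rb'))
m=plane(t,(410.65,216.65),.0035);print('eye mid',m,plane(t,(392.9,221.3),.0035),plane(t,(428.4,212),.0035))
print('ring ctr',plane(t,(413.6,216.9),.049))
E
python3 go.py 0.485 -0.392 0.23 -76.9
```

```text
eye mid [ 0.48815914 -0.39615581  0.0035    ] [ 0.47030124 -0.32290122  0.0035    ] [ 0.50606505 -0.46960735  0.0035    ]
ring ctr [ 0.48551791 -0.39679332  0.049     ]
pos [ 0.2039 -0.5371  0.2305] yaw -69.21 tilt [-0.02  0.09] gap 0.0854 F [-0.3  0.1  0.2] q [-76.  16.  86.   0.  78.  -7.] t 0.1
wz 0.1708 shift [-0.2587 -1.0221  0.0017] norm rows 7.585188487058826
```

```bash
python3 -m handwheel '[{"wz":0.085},{"wz":0.086},{"ty":-0.128,"tx":-0.032},{"ty":-0.128,"tx":-0.032},{"ty":-0.128,"tx":-0.032},{"ty":-0.128,"tx":-0.032},{"ty":-0.128,"tx":-0.032},{"ty":-0.128,"tx":-0.032},{"ty":-0.128,"tx":-0.032},{"ty":-0.128,"tx":-0.032}]' 0.53; python3 -m handwheel '[{},{}]'; python3 go.py 0.4865 -0.396 0.0265 -76.9
```

```text
pos [ 0.2039 -0.5371  0.2305] yaw -69.21 tilt [-0.02  0.09] gap 0.0854 F [-0.3  0.1  0.2] q [-76.  16.  86.   0.  78.  -7.] t 0.1
wz 0.1708 shift [-0.2446 -1.0239  0.6801] norm rows 9.016659219549invalid input
invalid input
```

```bash
python3 -m handwheel '[{"tx":0,"ty":0,"tz":0,"wx":0,"wy":0,"wz":0.085},{"tx":0,"ty":0,"tz":0,"wx":0,"wy":0,"wz":0.086}]' 0.53; echo; python3 go.py 0.4865 -0.396 0.0265 -76.9
```

```text
time_s: 0.27
ee_pos: [0.204, -0.5372, 0.2308]
tool_rot: [[0.223, -0.975, -0.0], [-0.975, -0.223, 0.001], [-0.001, 0.0, -1.0]]
force: [-1.2, 0.3, -0.2]
finger_gap: 0.0638

pos [ 0.204  -0.5372  0.2308] yaw -77.09 tilt [-0.02  0.06] gap 0.0638 F [-1.2  0.3 -0.2] q [-76.  16.  86.   0.  78.   1.] t 0.2667
wz -0.0043 shift [-0.2451 -1.024   0.6809] norm rows 9.020631805257992
```

```bash
python3 -m handwheel '[{"tx":-0.0306,"ty":-0.128,"tz":0,"wx":0,"wy":0,"wz":0},{"tx":-0.0306,"ty":-0.128,"tz":0,"wx":0,"wy":0,"wz":0},{"tx":-0.0306,"ty":-0.128,"tz":0,"wx":0,"wy":0,"wz":0},{"tx":-0.0306,"ty":-0.128,"tz":0,"wx":0,"wy":0,"wz":0},{"tx":-0.0306,"ty":-0.128,"tz":0,"wx":0,"wy":0,"wz":0},{"tx":-0.0306,"ty":-0.128,"tz":0,"wx":0,"wy":0,"wz":0},{"tx":-0.0306,"ty":-0.128,"tz":0,"wx":0,"wy":0,"wz":0},{"tx":-0.0306,"ty":-0.128,"tz":0,"wx":0,"wy":0,"wz":0},{"tx":0,"ty":0,"tz":0,"wx":0,"wy":0,"wz":0},{"tx":0,"ty":0,"tz":0,"wx":0,"wy":0,"wz":0}]'; python3 go.py 0.4865 -0.396 0.0265 -76.9
```

```text
time_s: 1.1
ee_pos: [0.4882, -0.3949, 0.2304]
tool_rot: [[0.23, -0.973, -0.001], [-0.973, -0.23, 0.001], [-0.001, 0.001, -1.0]]
force: [0.5, -0.3, -0.6]
finger_gap: 0.0401
pos [ 0.4882 -0.3949  0.2304] yaw -76.68 tilt [-0.06  0.05] gap 0.0401 F [ 0.5 -0.3 -0.6] q [-45.  20.  79.  -0.  80.  31.] t 1.1
wz 0.0048 shift [0.0023 0.0065 0.6797] norm rows 4.890345377176981
```

```bash
python3 -m handwheel '[{"tx":0.002,"ty":0.006,"tz":0.13,"wx":0,"wy":0,"wz":0.005},{"tx":0,"ty":0,"tz":0.13,"wx":0,"wy":0,"wz":0},{"tx":0,"ty":0,"tz":0.13,"wx":0,"wy":0,"wz":0},{"tx":0,"ty":0,"tz":0.1,"wx":0,"wy":0,"wz":0},{"tx":0,"ty":0,"tz":0.08,"wx":0,"wy":0,"wz":0},{"tx":0,"ty":0,"tz":0.06,"wx":0,"wy":0,"wz":0},{"tx":0,"ty":0,"tz":0.05,"wx":0,"wy":0,"wz":0},{"tx":0,"ty":0,"tz":0,"wx":0,"wy":0,"wz":0},{"tx":0,"ty":0,"tz":0,"wx":0,"wy":0,"wz":0}]'; python3 go.py 0.4865 -0.396 0.0265 -76.9
python3 - <<'E'
from bench import robot
import cv2,numpy as np,pickle
from h import *
t=robot.get_image('top');s=robot.get_image('scene')
cv2.imwrite('pics/g1.png',np.hstack([crop(t,375,180,75,70,5),crop(s,350,130,80,70,5)]))
E
```

```text
time_s: 1.85
ee_pos: [0.4835, -0.3977, 0.0266]
tool_rot: [[0.221, -0.975, -0.002], [-0.975, -0.221, 0.001], [-0.002, 0.002, -1.0]]
force: [-0.1, -0.1, 0.2]
finger_gap: 0.0398
pos [ 0.4835 -0.3977  0.0266] yaw -77.21 tilt [-0.12  0.09] gap 0.0398 F [-0.1 -0.1  0.2] q [-46.  30.  95.  -0.  55.  31.] t 1.85
wz -0.0068 shift [-0.0033 -0.0112  0.0002] norm rows 0.08392205076096673
```

View pics/g1.png

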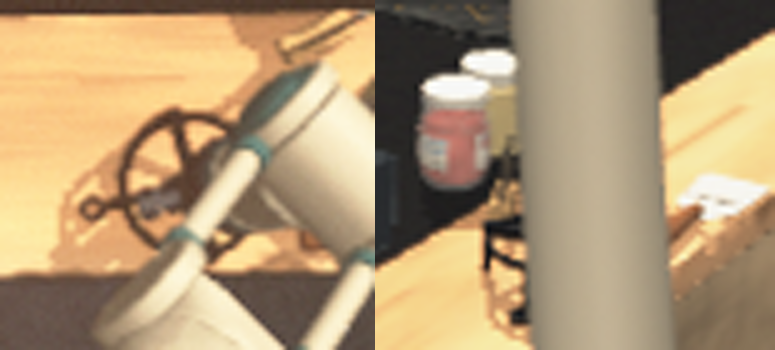

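The fingers straddle the bar (finger at crop (155,200), bar at (185,190)). I'll shift 3 mm, close and lift.

```bash
python3 -m handwheel '[{"tx":-0.003,"ty":-0.011,"tz":0,"wx":0,"wy":0,"wz":0},{"tx":0,"ty":0,"tz":0,"wx":0,"wy":0,"wz":0}]' ; python3 -m handwheel '[{"tx":0,"ty":0,"tz":0,"wx":0,"wy":0,"wz":0},{"tx":0,"ty":0,"tz":0,"wx":0,"wy":0,"wz":0},{"tx":0,"ty":0,"tz":0,"wx":0,"wy":0,"wz":0},{"tx":0,"ty":0,"tz":0,"wx":0,"wy":0,"wz":0},{"tx":0,"ty":0,"tz":0,"wx":0,"wy":0,"wz":0},{"tx":0,"ty":0,"tz":0,"wx":0,"wy":0,"wz":0},{"tx":0,"ty":0,"tz":0,"wx":0,"wy":0,"wz":0}]' 1 80; python3 go.py 0.4865 -0.396 0.0265 -76.9
python3 -m handwheel '[{"tx":0,"ty":0,"tz":-0.03,"wx":0,"wy":0,"wz":0},{"tx":0,"ty":0,"tz":-0.07,"wx":0,"wy":0,"wz":0},{"tx":0,"ty":0,"tz":-0.1,"wx":0,"wy":0,"wz":0},{"tx":0,"ty":0,"tz":-0.1,"wx":0,"wy":0,"wz":0},{"tx":0,"ty":0,"tz":-0.1,"wx":0,"wy":0,"wz":0},{"tx":0,"ty":0,"tz":-0.1,"wx":0,"wy":0,"wz":0},{"tx":0,"ty":0,"tz":0,"wx":0,"wy":0,"wz":0},{"tx":0,"ty":0,"tz":0,"wx":0,"wy":0,"wz":0}]'; python3 go.py 0.4 -0.3 0.18 -93
```

```text
time_s: 2.12
ee_pos: [0.489, -0.3965, 0.0288]
tool_rot: [[0.223, -0.975, 0.002], [-0.975, -0.223, -0.002], [0.002, -0.002, -1.0]]
force: [-0.4, -0.4, 0.3]
finger_gap: 0.04
time_s: 2.7
ee_pos: [0.4883, -0.3958, 0.0281]
tool_rot: [[0.223, -0.975, 0.001], [-0.975, -0.223, -0.0], [0.0, -0.0, -1.0]]
force: [-1.0, 1.9, 5.8]
finger_gap: 0.0085
pos [ 0.4883 -0.3958  0.0281] yaw -77.13 tilt [ 0.03 -0.01] gap 0.0085 F [-1.   1.9  5.8] q [-45.  30.  95.   0.  55.  32.] t 2.7
wz -0.0051 shift [-0.0005  0.0059  0.0052] norm rows 0.05671898293150119
time_s: 3.37
ee_pos: [0.4885, -0.3964, 0.1784]
tool_rot: [[0.223, -0.975, 0.002], [-0.975, -0.223, -0.002], [0.003, -0.001, -1.0]]
force: [-0.1, 1.2, -5.2]
finger_gap: 0.0083
pos [ 0.4885 -0.3964  0.1784] yaw -77.13 tilt [ 0.12 -0.13] gap 0.0083 F [-0.1  1.2 -5.2] q [-45.  22.  84.  -0.  73.  32.] t 3.3667
wz 0.3526 shift [-0.3055  0.3114 -0.0052] norm rows 3.1384928482782284
```

```bash
python3 -m handwheel '[{"tx":0,"ty":0.09,"tz":0,"wx":0,"wy":0,"wz":0.07},{"tx":0,"ty":0.09,"tz":0,"wx":0,"wy":0,"wz":0.07},{"tx":0,"ty":0.09,"tz":0,"wx":0,"wy":0,"wz":0.07},{"tx":-0.05,"ty":0,"tz":0,"wx":0,"wy":0,"wz":0.07},{"tx":-0.1,"ty":0,"tz":0,"wx":0,"wy":0,"wz":0.07},{"tx":-0.1,"ty":0,"tz":0,"wx":0,"wy":0,"wz":0},{"tx":-0.1,"ty":0,"tz":0,"wx":0,"wy":0,"wz":0},{"tx":-0.1,"ty":0,"tz":0,"wx":0,"wy":0,"wz":0},{"tx":-0.1,"ty":0,"tz":0,"wx":0,"wy":0,"wz":0},{"tx":0,"ty":0,"tz":0,"wx":0,"wy":0,"wz":0}]'; python3 go.py 0.41 0.1 0.18 -93
```

```text
time_s: 4.2
ee_pos: [0.4101, -0.2371, 0.1742]
tool_rot: [[-0.048, -0.999, -0.007], [-0.999, 0.048, 0.01], [-0.01, 0.007, -1.0]]
force: [-0.1, 0.6, -5.0]
finger_gap: 0.0081
pos [ 0.4101 -0.2371  0.1742] yaw -92.74 tilt [-0.39  0.57] gap 0.0081 F [-0.1  0.6 -5. ] q [-39.  10. 103.   0.  68.  54.] t 4.2
wz 0.0059 shift [-1.1222  0.0591 -0.0192] norm rows 8.086080268643547
```

```bash
python3 -m handwheel '[{"tx":-0.1,"ty":0,"tz":0,"wx":0,"wy":0,"wz":0},{"tx":-0.128,"ty":0.007,"tz":0,"wx":0,"wy":0,"wz":0},{"tx":-0.128,"ty":0.007,"tz":0,"wx":0,"wy":0,"wz":0},{"tx":-0.128,"ty":0.007,"tz":0,"wx":0,"wy":0,"wz":0},{"tx":-0.128,"ty":0.007,"tz":0,"wx":0,"wy":0,"wz":0},{"tx":-0.128,"ty":0.007,"tz":0,"wx":0,"wy":0,"wz":0},{"tx":-0.128,"ty":0.007,"tz":0,"wx":0,"wy":0,"wz":0},{"tx":-0.128,"ty":0.007,"tz":0,"wx":0,"wy":0,"wz":0},{"tx":-0.12,"ty":0.006,"tz":0,"wx":0,"wy":0,"wz":0},{"tx":0,"ty":0,"tz":0,"wx":0,"wy":0,"wz":0}]';python3 -m handwheel '[{"tx":0,"ty":0,"tz":0,"wx":0,"wy":0,"wz":0},{"tx":0,"ty":0,"tz":0,"wx":0,"wy":0,"wz":0}]'; python3 go.py 0.5227 0.1 0.13 -93
```

```text
time_s: 5.03
ee_pos: [0.4112, 0.0966, 0.1752]
tool_rot: [[-0.044, -0.999, -0.005], [-0.999, 0.044, 0.005], [-0.005, 0.005, -1.0]]
force: [0.9, -0.7, -4.6]
finger_gap: 0.0083
time_s: 5.2
ee_pos: [0.4123, 0.0902, 0.1756]
tool_rot: [[-0.049, -0.999, -0.004], [-0.999, 0.049, -0.001], [0.001, 0.004, -1.0]]
force: [-0.7, -0.1, -5.3]
finger_gap: 0.0083
pos [0.4123 0.0902 0.1756] yaw -92.8 tilt [-0.22 -0.07] gap 0.0083 F [-0.7 -0.1 -5.3] q [  3.   5. 108.  -0.  67.  96.] t 5.2
wz 0.0044 shift [-0.0519 -0.3658  0.152 ] norm rows 2.8743781240938633
```

```bash
python3 -m handwheel '[{"tx":-0.012,"ty":-0.09,"tz":0,"wx":0,"wy":0,"wz":0.004},{"tx":-0.01,"ty":-0.09,"tz":0,"wx":0,"wy":0,"wz":0},{"tx":-0.01,"ty":-0.09,"tz":0.05,"wx":0,"wy":0,"wz":0},{"tx":-0.01,"ty":-0.05,"tz":0.06,"wx":0,"wy":0,"wz":0},{"tx":-0.01,"ty":-0.046,"tz":0.06,"wx":0,"wy":0,"wz":0},{"tx":0,"ty":0,"tz":0.04,"wx":0,"wy":0,"wz":0},{"tx":0,"ty":0,"tz":0,"wx":0,"wy":0,"wz":0},{"tx":0,"ty":0,"tz":0,"wx":0,"wy":0,"wz":0},{"tx":0,"ty":0,"tz":0,"wx":0,"wy":0,"wz":0}]'; python3 go.py 0.5227 0.1 0.113 -93;python3 - <<'E'
from bench import robot
import cv2,numpy as np,pickle
from h import *
t=robot.get_image('top');s=robot.get_image('scene');pickle.dump((t,s),open('h1.pkl','wb'))
cv2.imwrite('pics/h1.png',np.hstack([crop(t,258,175,80,70,5),crop(s,265,165,80,70,5)]))
E
```

```text
time_s: 5.95
ee_pos: [0.524, 0.0991, 0.1144]
tool_rot: [[-0.055, -0.998, -0.0], [-0.998, 0.055, -0.0], [0.0, 0.0, -1.0]]
force: [0.6, -0.0, -4.7]
finger_gap: 0.0082
pos [0.524  0.0991 0.1144] yaw -93.16 tilt [-0.02 -0.02] gap 0.0082 F [ 0.6 -0.  -4.7] q [  3.  18. 102.  -0.  61.  96.] t 5.95
wz -0.0037 shift [-0.0029  0.0044  0.0047] norm rows 0.05076372316177654
```

View pics/h1.png

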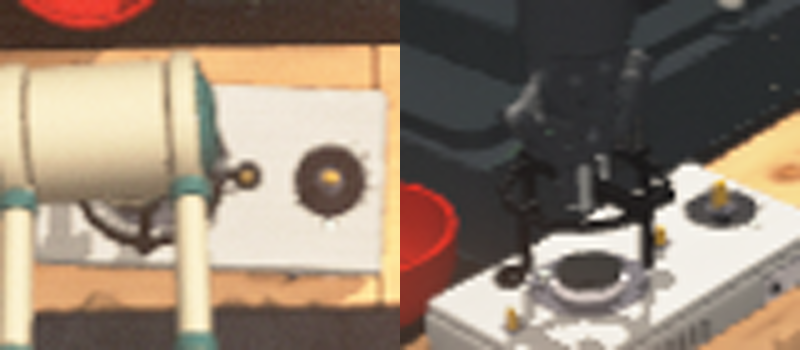

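In the top view the -y eyelet is at (307.0,209.8), right over its peg. In the scene view the other eyelet is at (287.2,220.2) above its peg at (287,228). I'll compute the eyelet-minus-peg offsets.

Run:
```python
import pickle,cv2,numpy as np
from h import *
t,s=pickle.load(open('h1.pkl','rb'))
V=t['frame'].max(2);print('\n'.join(' '.join('%3d'%v for v in r) for r in V[203:217,298:316]))
V=s['frame'].max(2);print();print('\n'.join(' '.join('%3d'%v for v in r) for r in V[214:235,280:297]))
f=s['frame'].astype(int);print();print('\n'.join(' '.join('%3d'%v for v in r) for r in (f[...,0]-f[...,2])[222:236,280:294]))
for z in (.086,.09):
    print('eye- top',plane(t,(307,209.8),z),'eye+ scene',plane(s,(287.2,220.2),z))
print('peg- top',plane(t,(306.75,209.77),.062))
# expected peg+ in scene from model
for z in (.05,.065): print('peg+ model px',proj(s,(.5227+.0038,.0998+.0739,z)),proj(t,(.5227+.0038,.0998+.0739,z)))
```

```text
128 115 108  88 160 228 240 239 238 240 240 239 239 239 240 240 241 240
124 111 105  95 122 207 240 238 238 239 240 239 240 240 239 239 241 241
115 100 101  92 102 167 226 238 239 238 237 237 240 238 240 239 239 238
115 102  97 101 119 163 221 237 237 237 238 238 237 239 237 239 239 239
114  93  95 125 147 196 237 222 166 147 168 219 240 241 240 241 239 240
128  88  99 128 145 162 181 152 100  88  95 152 222 241 240 240 240 241
143  84  91 105 109 102  99  92 140 174 137 103 197 239 239 239 239 240
140 100  86  90  95  92  86  82 152 186 143  98 194 239 239 239 239 240
135 120 102  94  93 177 185  98 103 121 100 113 200 238 239 238 239 240
139 123 103  82 136 191 187 146 106 103 117 186 231 236 240 239 239 240
128 125 101  77 125 169 186 209 226 224 226 232 239 238 239 239 239 239
159  97  88  86 177 231 231 234 239 239 239 238 238 239 239 240 241 241
214 110  80 107 198 238 237 237 236 239 238 238 239 237 238 240 239 239
226 133  88 173 233 237 237 236 237 237 235 237 237 237 238 238 238 237

 62  61  61  60  59  59  59  59  54  49  49 181 237 243 243 243 243
 63  63  62  62  61  61
[... 1785 characters left out ...]

 19  14  12  13  16  18  56  94  54  20  21  23  23  22
 22  25  17  14  13  18  18  17  18  22  24  25  24  23
 21  22  23  25  16  14  26  22  23  24  24  24  23  23
 23  21  20  22  23  26  24  22  23  24  23  22  23  24
 22  22  23  23  21  22  23  24  17  13  24  24  24  24
 21  20  22  24  22  20  21  23  23  22  15  12  25  24
eye- top [0.51818205 0.02515919 0.086     ] eye+ scene [0.52985509 0.16792383 0.086     ]
eye- top [0.51796633 0.02506892 0.09      ] eye+ scene [0.52513903 0.1723186  0.09      ]
peg- top [0.51960944 0.02668191 0.062     ]
peg+ model px [287.40820334 230.10259464] [269.66697954 208.75824257]
peg+ model px [287.11771492 226.43925894] [269.2130094  208.54336878]
```

```bash
python3 -m handwheel '[{"tx":-0.0027,"ty":-0.0023,"tz":0,"wx":0,"wy":0,"wz":-0.003},{"tx":0,"ty":0,"tz":0.02,"wx":0,"wy":0,"wz":0},{"tx":0,"ty":0,"tz":0.02,"wx":0,"wy":0,"wz":0},{"tx":0,"ty":0,"tz":0.02,"wx":0,"wy":0,"wz":0},{"tx":0,"ty":0,"tz":0.01,"wx":0,"wy":0,"wz":0},{"tx":0,"ty":0,"tz":0.01,"wx":0,"wy":0,"wz":0},{"tx":0,"ty":0,"tz":0.01,"wx":0,"wy":0,"wz":0},{"tx":0,"ty":0,"tz":0,"wx":0,"wy":0,"wz":0},{"tx":0,"ty":0,"tz":0,"wx":0,"wy":0,"wz":0},{"tx":0,"ty":0,"tz":0,"wx":0,"wy":0,"wz":0}]'; python3 go.py 0.5227 0.1 0.113 -93
```

```text
time_s: 6.88
ee_pos: [0.5251, 0.1011, 0.0874]
tool_rot: [[-0.051, -0.999, 0.0], [-0.999, 0.051, -0.0], [0.0, -0.0, -1.0]]
force: [-0.3, 0.5, -4.6]
finger_gap: 0.0081
pos [0.5251 0.1011 0.0874] yaw -92.93 tilt [ 0.02 -0.  ] gap 0.0081 F [-0.3  0.5 -4.6] q [  3.  19. 103.  -0.  57.  96.] t 6.8833
wz 0.0016 shift [ 0.004   0.0078 -0.0854] norm rows 0.617516917230299
```

```bash
python3 -m handwheel '[{"tx":0,"ty":0,"tz":0.01,"wx":0,"wy":0,"wz":0},{"tx":0,"ty":0,"tz":0.01,"wx":0,"wy":0,"wz":0},{"tx":0,"ty":0,"tz":0.007,"wx":0,"wy":0,"wz":0},{"tx":0,"ty":0,"tz":0,"wx":0,"wy":0,"wz":0},{"tx":0,"ty":0,"tz":0,"wx":0,"wy":0,"wz":0},{"tx":0,"ty":0,"tz":0,"wx":0,"wy":0,"wz":0}]'; python3 go.py 0.5227 0.1 0.113 -93
```

```text
time_s: 7.38
ee_pos: [0.5249, 0.1011, 0.0792]
tool_rot: [[-0.051, -0.999, 0.0], [-0.999, 0.051, -0.0], [0.0, -0.0, -1.0]]
force: [-0.3, 0.3, -5.4]
finger_gap: 0.0086
pos [0.5249 0.1011 0.0792] yaw -92.93 tilt [ 0.01 -0.  ] gap 0.0086 F [-0.3  0.3 -5.4] q [  3.  20. 104.  -0.  56.  96.] t 7.3833
wz 0.0016 shift [ 0.0039  0.0072 -0.1127] norm rows 0.8129494943840427
```

```bash
python3 -m handwheel '[{"tx":0,"ty":0,"tz":0.004,"wx":0,"wy":0,"wz":0},{"tx":0,"ty":0,"tz":0.002,"wx":0,"wy":0,"wz":0},{"tx":0,"ty":0,"tz":0,"wx":0,"wy":0,"wz":0},{"tx":0,"ty":0,"tz":0,"wx":0,"wy":0,"wz":0}]'; python3 go.py 0.5227 0.1 0.113 -93;python3 - <<'E'
from bench import robot
import cv2,numpy as np,pickle
from h import *
t=robot.get_image('top');s=robot.get_image('scene');pickle.dump((t,s),open('h2.pkl','wb'))
cv2.imwrite('pics/h2.png',np.hstack([crop(t,258,175,80,70,5),crop(s,265,165,80,70,5)]))
E
```

```text
time_s: 7.72
ee_pos: [0.5252, 0.101, 0.0781]
tool_rot: [[-0.051, -0.999, 0.001], [-0.999, 0.051, -0.0], [0.0, -0.001, -1.0]]
force: [-1.5, -0.3, 2.0]
finger_gap: 0.0087
pos [0.5252 0.101  0.0781] yaw -92.93 tilt [ 0.06 -0.  ] gap 0.0087 F [-1.5 -0.3  2. ] q [  3.  20. 104.  -0.  56.  96.] t 7.7167
wz 0.0016 shift [ 0.0039  0.0081 -0.1165] norm rows 0.8405733135450454
```

View pics/h2.png

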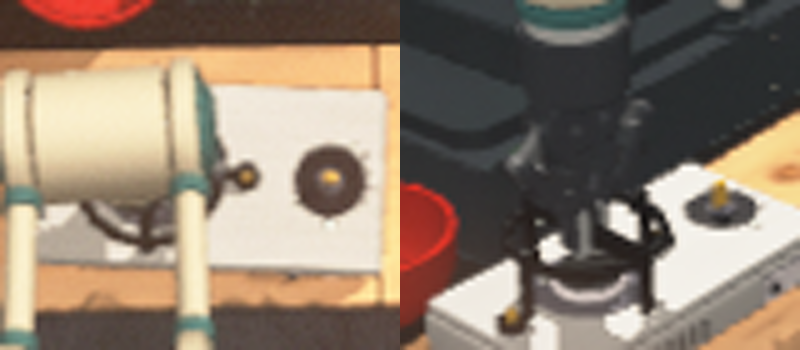

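Both pegs show through the eyelets (top (246,176), scene (512,315)), and the contact force is up at TCP z 0.078, as expected for seated. I'll release and go up.

```bash
python3 -m handwheel '[{"tx":0,"ty":0,"tz":0,"wx":0,"wy":0,"wz":0},{"tx":0,"ty":0,"tz":0,"wx":0,"wy":0,"wz":0},{"tx":0,"ty":0,"tz":0,"wx":0,"wy":0,"wz":0},{"tx":0,"ty":0,"tz":0,"wx":0,"wy":0,"wz":0},{"tx":0,"ty":0,"tz":0,"wx":0,"wy":0,"wz":0},{"tx":0,"ty":0,"tz":0,"wx":0,"wy":0,"wz":0},{"tx":0,"ty":0,"tz":0,"wx":0,"wy":0,"wz":0}]' 0.55;python3 -m handwheel '[{"tx":0,"ty":0,"tz":-0.03,"wx":0,"wy":0,"wz":0},{"tx":0,"ty":0,"tz":-0.08,"wx":0,"wy":0,"wz":0},{"tx":0,"ty":0,"tz":-0.1,"wx":0,"wy":0,"wz":0},{"tx":0,"ty":0,"tz":-0.1,"wx":0,"wy":0,"wz":0},{"tx":0,"ty":0,"tz":-0.1,"wx":0,"wy":0,"wz":0},{"tx":0,"ty":0,"tz":0,"wx":0,"wy":0,"wz":0},{"tx":0,"ty":0,"tz":0,"wx":0,"wy":0,"wz":0}]'; python3 go.py 0.4895 0.325 0.2 23
```

```text
time_s: 8.4
ee_pos: [0.5249, 0.1011, 0.0773]
tool_rot: [[-0.051, -0.999, 0.0], [-0.999, 0.051, -0.0], [0.0, -0.0, -1.0]]
force: [-0.3, 0.3, 0.5]
finger_gap: 0.0386
time_s: 8.98
ee_pos: [0.5262, 0.1012, 0.2031]
tool_rot: [[-0.051, -0.999, 0.006], [-0.999, 0.051, 0.0], [-0.001, -0.006, -1.0]]
force: [0.6, 0.7, -0.2]
finger_gap: 0.0384
pos [0.5262 0.1012 0.2031] yaw -92.92 tilt [0.32 0.01] gap 0.0384 F [ 0.6  0.7 -0.2] q [ 3. 13. 94. -0. 73. 96.] t 8.9833
wz -2.5761 shift [ 0.1789 -0.7345  0.0102] norm rows 5.439429044196915
```

```bash
python3 -m handwheel '[{"tx":-0.123,"ty":0.027,"tz":0,"wx":0,"wy":0,"wz":0},{"tx":-0.123,"ty":0.027,"tz":0,"wx":0,"wy":0,"wz":0},{"tx":-0.123,"ty":0.027,"tz":0,"wx":0,"wy":0,"wz":0},{"tx":-0.123,"ty":0.027,"tz":0,"wx":0,"wy":0,"wz":0},{"tx":-0.123,"ty":0.027,"tz":0,"wx":0,"wy":0,"wz":0},{"tx":-0.123,"ty":0.027,"tz":0,"wx":0,"wy":0,"wz":0},{"tx":0,"ty":0,"tz":0,"wx":0,"wy":0,"wz":-0.14},{"tx":0,"ty":0,"tz":0,"wx":0,"wy":0,"wz":-0.15},{"tx":0,"ty":0,"tz":0,"wx":0,"wy":0,"wz":-0.15},{"tx":0,"ty":0,"tz":0,"wx":0,"wy":0,"wz":-0.15}]' 0.25
python3 -m handwheel '[{"tx":0,"ty":0,"tz":0,"wx":0,"wy":0,"wz":-0.15},{"tx":0,"ty":0,"tz":0,"wx":0,"wy":0,"wz":-0.15},{"tx":0,"ty":0,"tz":0,"wx":0,"wy":0,"wz":-0.15},{"tx":0,"ty":0,"tz":0,"wx":0,"wy":0,"wz":-0.15},{"tx":0,"ty":0,"tz":0,"wx":0,"wy":0,"wz":-0.15},{"tx":0,"ty":0,"tz":0,"wx":0,"wy":0,"wz":-0.15},{"tx":0,"ty":0,"tz":0,"wx":0,"wy":0,"wz":-0.15},{"tx":0,"ty":0,"tz":0,"wx":0,"wy":0,"wz":-0.15},{"tx":0,"ty":0,"tz":0,"wx":0,"wy":0,"wz":-0.15},{"tx":0,"ty":0,"tz":0,"wx":0,"wy":0,"wz":-0.15}]'
python3 -m handwheel '[{"tx":0,"ty":0,"tz":0,"wx":0,"wy":0,"wz":-0.15},{"tx":0,"ty":0,"tz":0,"wx":0,"wy":0,"wz":-0.15},{"tx":0,"ty":0,"tz":0,"wx":0,"wy":0,"wz":-0.15},{"tx":0,"ty":0,"tz":0,"wx":0,"wy":0,"wz":-0.04},{"tx":0,"ty":0,"tz":0,"wx":0,"wy":0,"wz":0},{"tx":0,"ty":0,"tz":0,"wx":0,"wy":0,"wz":0}]'
python3 go.py 0.4895 0.325 0.03 23
python3 - <<'E'
from bench import robot
import cv2,numpy as np,pickle
from h import *
t=robot.get_image('top');s=robot.get_image('scene');pickle.dump((t,s),open('k1.pkl','wb'))
cv2.imwrite('pics/k1.png',np.hstack([crop(t,190,170,160,80,2.5),crop(s,205,150,100,50,4),]) if 0 else np.vstack([crop(t,215,180,130,55,6),crop(s,235,230,130,42,6)]))
E
```

```text
time_s: 9.82
ee_pos: [0.4864, 0.3247, 0.1987]
tool_rot: [[0.407, -0.913, -0.003], [-0.913, -0.407, -0.002], [0.0, 0.003, -1.0]]
force: [1.2, -0.5, 0.4]
finger_gap: 0.064
time_s: 10.65
ee_pos: [0.4867, 0.3241, 0.1988]
tool_rot: [[1.0, 0.025, -0.003], [0.025, -1.0, -0.002], [-0.003, 0.001, -1.0]]
force: [-0.2, -0.3, -0.3]
finger_gap: 0.0639
time_s: 11.15
ee_pos: [0.487, 0.3243, 0.1992]
tool_rot: [[0.92, 0.392, -0.002], [0.392, -0.92, -0.001], [-0.002, 0.0, -1.0]]
force: [0.9, -0.3, 0.4]
finger_gap: 0.064
pos [0.487  0.3243 0.1992] yaw 23.11 tilt [-0.12 -0.07] gap 0.064 F [ 0.9 -0.3  0.4] q [27. 18. 88. -0. 74.  4.] t 11.15
wz 0.0024 shift [0.0087 0.0012 0.5642] norm rows 4.05913274415587
```

View pics/k1.png

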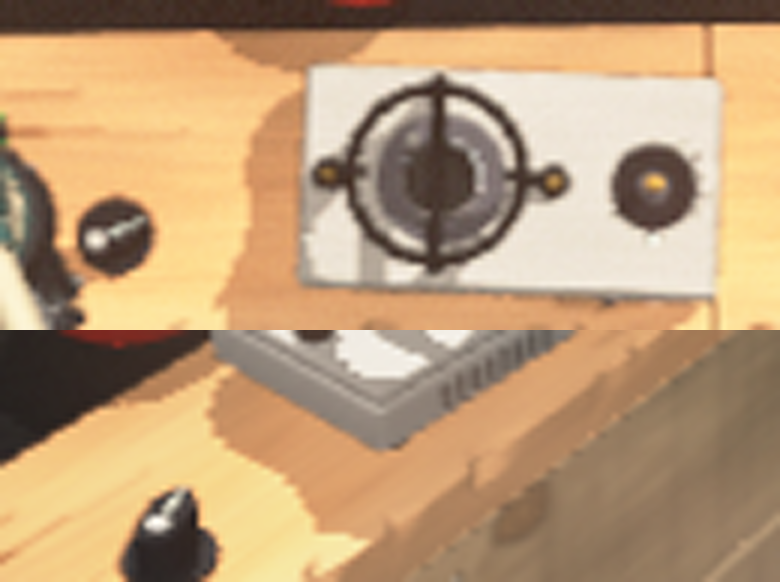

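The support sits flush on both pegs. The knob's line runs from crop (110,237) to its tip at (148,218), so the pointer is to the upper right and jaw yaw 23° is right. Descending.

```bash
python3 -m handwheel '[{"tx":0.0087,"ty":0.001,"tz":0.12,"wx":0,"wy":0,"wz":0},{"tx":0,"ty":0,"tz":0.12,"wx":0,"wy":0,"wz":0},{"tx":0,"ty":0,"tz":0.12,"wx":0,"wy":0,"wz":0},{"tx":0,"ty":0,"tz":0.1,"wx":0,"wy":0,"wz":0},{"tx":0,"ty":0,"tz":0.08,"wx":0,"wy":0,"wz":0},{"tx":0,"ty":0,"tz":0.05,"wx":0,"wy":0,"wz":0},{"tx":0,"ty":0,"tz":0.03,"wx":0,"wy":0,"wz":0},{"tx":0,"ty":0,"tz":0,"wx":0,"wy":0,"wz":0},{"tx":0,"ty":0,"tz":0,"wx":0,"wy":0,"wz":0}]';python3 go.py 0.4895 0.325 0.0 23;python3 -m handwheel '[{"tx":0,"ty":0,"tz":0.01,"wx":0,"wy":0,"wz":0},{"tx":0,"ty":0,"tz":0.008,"wx":0,"wy":0,"wz":0},{"tx":0,"ty":0,"tz":0,"wx":0,"wy":0,"wz":0},{"tx":0,"ty":0,"tz":0,"wx":0,"wy":0,"wz":0}]'; python3 go.py 0.4895 0.325 0.0 23
```

```text
time_s: 12.0
ee_pos: [0.4904, 0.3255, 0.0145]
tool_rot: [[0.919, 0.393, 0.0], [0.393, -0.919, -0.0], [-0.0, 0.0, -1.0]]
force: [-0.3, -1.0, -0.5]
finger_gap: 0.0639
pos [0.4904 0.3255 0.0145] yaw 23.16 tilt [ 0.   -0.01] gap 0.0639 F [-0.3 -1.  -0.5] q [ 27.  28. 101.  -0.  51.   4.] t 12.0
wz 0.0035 shift [-0.0034  0.0004  0.0482] norm rows 0.3474344799311361
time_s: 12.33
ee_pos: [0.4905, 0.3255, 0.0096]
tool_rot: [[0.919, 0.393, 0.001], [0.393, -0.919, 0.0], [0.001, 0.0, -1.0]]
force: [-0.4, 0.6, -0.1]
finger_gap: 0.064
pos [0.4905 0.3255 0.0096] yaw 23.17 tilt [0.06 0.02] gap 0.064 F [-0.4  0.6 -0.1] q [ 27.  28. 101.  -0.  50.   4.] t 12.3333
wz 0.0038 shift [-0.0036  0.0004  0.032 ] norm rows 0.2316713736640351
```

```bash
python3 -m handwheel '[{"tx":0,"ty":0,"tz":0.01,"wx":0,"wy":0,"wz":0},{"tx":0,"ty":0,"tz":0.01,"wx":0,"wy":0,"wz":0},{"tx":0,"ty":0,"tz":0.008,"wx":0,"wy":0,"wz":0},{"tx":0,"ty":0,"tz":0,"wx":0,"wy":0,"wz":0},{"tx":0,"ty":0,"tz":0,"wx":0,"wy":0,"wz":0}]'; python3 go.py 0.4895 0.325 0.0 23
```

```text
time_s: 12.75
ee_pos: [0.4899, 0.3253, 0.0002]
tool_rot: [[0.919, 0.393, -0.001], [0.393, -0.919, -0.0], [-0.001, 0.0, -1.0]]
force: [0.3, -0.5, -0.4]
finger_gap: 0.0641
pos [4.899e-01 3.253e-01 2.000e-04] yaw 23.17 tilt [-0.03 -0.02] gap 0.0641 F [ 0.3 -0.5 -0.4] q [ 27.  29. 102.  -0.  49.   4.] t 12.75
wz 0.0038 shift [-0.0017  0.0002  0.0008] norm rows 0.01361186238226122
```

No contact at TCP z=0, so the open tips stand back as stated. I'll grasp at TCP z about 5 mm to clear the skirt.

```bash
python3 -m handwheel '[{"tx":0,"ty":0,"tz":-0.017,"wx":0,"wy":0,"wz":0},{"tx":0,"ty":0,"tz":0,"wx":0,"wy":0,"wz":0}]';python3 -m handwheel '[{"tx":0,"ty":0,"tz":0,"wx":0,"wy":0,"wz":0},{"tx":0,"ty":0,"tz":0,"wx":0,"wy":0,"wz":0},{"tx":0,"ty":0,"tz":0,"wx":0,"wy":0,"wz":0},{"tx":0,"ty":0,"tz":0,"wx":0,"wy":0,"wz":0},{"tx":0,"ty":0,"tz":0,"wx":0,"wy":0,"wz":0},{"tx":0,"ty":0,"tz":0,"wx":0,"wy":0,"wz":0},{"tx":0,"ty":0,"tz":0,"wx":0,"wy":0,"wz":0},{"tx":0,"ty":0,"tz":0,"wx":0,"wy":0,"wz":0}]' 1 60; python3 go.py 0.4895 0.325 0.2 23
python3 -m handwheel '[{"tx":0,"ty":0,"tz":-0.03,"wx":0,"wy":0,"wz":0},{"tx":0,"ty":0,"tz":-0.1,"wx":0,"wy":0,"wz":0},{"tx":0,"ty":0,"tz":-0.12,"wx":0,"wy":0,"wz":0},{"tx":0,"ty":0,"tz":-0.12,"wx":0,"wy":0,"wz":0},{"tx":0,"ty":0,"tz":-0.12,"wx":0,"wy":0,"wz":0},{"tx":0,"ty":0,"tz":0,"wx":0,"wy":0,"wz":0}]'; python3 go.py 0.42 0.25 0.15 -93
```

```text
time_s: 12.92
ee_pos: [0.4907, 0.3257, 0.0065]
tool_rot: [[0.919, 0.393, 0.001], [0.393, -0.919, 0.001], [0.001, -0.0, -1.0]]
force: [0.7, 0.6, 0.3]
finger_gap: 0.0639
time_s: 13.58
ee_pos: [0.4905, 0.3255, 0.006]
tool_rot: [[0.919, 0.393, 0.001], [0.393, -0.919, 0.0], [0.001, 0.0, -1.0]]
force: [-0.0, -0.2, 4.1]
finger_gap: 0.0247
pos [0.4905 0.3255 0.006 ] yaw 23.17 tilt [0.04 0.02] gap 0.0247 F [-0.  -0.2  4.1] q [ 27.  29. 102.  -0.  50.   4.] t 13.5833
wz 0.0038 shift [-3.700e-03  4.000e-04 -6.466e-01] norm rows 4.6522012462112485
time_s: 14.08
ee_pos: [0.494, 0.3275, 0.1605]
tool_rot: [[0.919, 0.394, 0.012], [0.394, -0.919, 0.006], [0.014, -0.001, -1.0]]
force: [0.9, 0.3, -0.0]
finger_gap: 0.0248
pos [0.494  0.3275 0.1605] yaw 23.19 tilt [0.71 0.36] gap 0.0248 F [ 0.9  0.3 -0. ] q [27. 20. 91. -0. 69.  4.] t 14.0833
wz 2.5819 shift [0.2708 0.2328 0.035 ] norm rows 2.5816374695384745
```

```bash
python3 -m handwheel '[{"tx":0,"ty":0,"tz":0,"wx":0,"wy":0,"wz":0.13},{"tx":0,"ty":0,"tz":0,"wx":0,"wy":0,"wz":0.145},{"tx":0,"ty":0,"tz":0,"wx":0,"wy":0,"wz":0.145},{"tx":0,"ty":0,"tz":0,"wx":0,"wy":0,"wz":0.145},{"tx":0,"ty":0,"tz":0,"wx":0,"wy":0,"wz":0.145},{"tx":0,"ty":0,"tz":0,"wx":0,"wy":0,"wz":0.145},{"tx":0,"ty":0,"tz":0,"wx":0,"wy":0,"wz":0.145},{"tx":0,"ty":0,"tz":0,"wx":0,"wy":0,"wz":0.145},{"tx":0,"ty":0,"tz":0,"wx":0,"wy":0,"wz":0.145},{"tx":0,"ty":0,"tz":0,"wx":0,"wy":0,"wz":0.145}]'
python3 -m handwheel '[{"tx":0,"ty":0,"tz":0,"wx":0,"wy":0,"wz":0.145},{"tx":0,"ty":0,"tz":0,"wx":0,"wy":0,"wz":0.145},{"tx":0,"ty":0,"tz":0,"wx":0,"wy":0,"wz":0.145},{"tx":0,"ty":0,"tz":0,"wx":0,"wy":0,"wz":0.145},{"tx":0,"ty":0,"tz":0,"wx":0,"wy":0,"wz":0.145},{"tx":0,"ty":0,"tz":0,"wx":0,"wy":0,"wz":0.145},{"tx":0,"ty":0,"tz":0,"wx":0,"wy":0,"wz":0.145},{"tx":0,"ty":0,"tz":0,"wx":0,"wy":0,"wz":0.13},{"tx":0,"ty":0,"tz":0,"wx":0,"wy":0,"wz":0},{"tx":0,"ty":0,"tz":0,"wx":0,"wy":0,"wz":0}]'
python3 go.py 0.45 -0.04 0.16 -93
```

```text
time_s: 14.92
ee_pos: [0.4895, 0.325, 0.1521]
tool_rot: [[0.746, -0.666, -0.002], [-0.666, -0.746, -0.001], [-0.001, 0.002, -1.0]]
force: [0.8, -0.2, -0.5]
finger_gap: 0.0249
time_s: 15.75
ee_pos: [0.4897, 0.3252, 0.1522]
tool_rot: [[-0.048, -0.999, -0.001], [-0.999, 0.048, -0.001], [0.001, 0.001, -1.0]]
force: [-0.3, -0.6, -0.1]
finger_gap: 0.0247
pos [0.4897 0.3252 0.1522] yaw -92.78 tilt [-0.06 -0.03] gap 0.0247 F [-0.3 -0.6 -0.1] q [ 27.  20.  92.  -0.  68. 120.] t 15.75
wz 0.0049 shift [ 1.2226  0.0684 -0.026 ] norm rows 8.811091159322592
```

```bash
python3 -m handwheel '[{"tx":0.1,"ty":0.02,"tz":-0.006,"wx":0,"wy":0,"wz":0.005},{"tx":0.125,"ty":0.02,"tz":-0.005,"wx":0,"wy":0,"wz":0},{"tx":0.125,"ty":0.02,"tz":-0.005,"wx":0,"wy":0,"wz":0},{"tx":0.125,"ty":0.008,"tz":-0.005,"wx":0,"wy":0,"wz":0},{"tx":0.125,"ty":0,"tz":-0.005,"wx":0,"wy":0,"wz":0},{"tx":0.125,"ty":0,"tz":0,"wx":0,"wy":0,"wz":0},{"tx":0.125,"ty":0,"tz":0,"wx":0,"wy":0,"wz":0},{"tx":0.125,"ty":0,"tz":0,"wx":0,"wy":0,"wz":0},{"tx":0.125,"ty":0,"tz":0,"wx":0,"wy":0,"wz":0},{"tx":0.122,"ty":0,"tz":0,"wx":0,"wy":0,"wz":0}]'
python3 -m handwheel '[{"tx":0,"ty":-0.04,"tz":0,"wx":0,"wy":0,"wz":0},{"tx":0,"ty":-0.06,"tz":0.03,"wx":0,"wy":0,"wz":0},{"tx":0,"ty":-0.06,"tz":0.05,"wx":0,"wy":0,"wz":0},{"tx":0,"ty":-0.05,"tz":0.05,"wx":0,"wy":0,"wz":0},{"tx":0,"ty":0,"tz":0,"wx":0,"wy":0,"wz":0},{"tx":0,"ty":0,"tz":0,"wx":0,"wy":0,"wz":0},{"tx":0,"ty":0,"tz":0,"wx":0,"wy":0,"wz":0}]'
python3 go.py 0.516 -0.04 0.095 -93
```

```text
time_s: 16.58
ee_pos: [0.4491, -0.0413, 0.1606]
tool_rot: [[-0.052, -0.999, 0.0], [-0.999, 0.052, -0.0], [0.0, -0.0, -1.0]]
force: [0.8, 1.3, -0.6]
finger_gap: 0.025
time_s: 17.17
ee_pos: [0.5119, -0.0425, 0.1216]
tool_rot: [[-0.054, -0.999, -0.001], [-0.999, 0.054, 0.0], [-0.0, 0.001, -1.0]]
force: [-0.6, 0.8, -0.7]
finger_gap: 0.0248
pos [ 0.5119 -0.0425  0.1216] yaw -93.07 tilt [-0.07  0.01] gap 0.0248 F [-0.6  0.8 -0.7] q [-13.  16. 103.  -0.  61.  81.] t 17.1667
wz -0.0015 shift [-0.0092 -0.0132  0.0885] norm rows 0.6473568355420369
```

```bash
python3 -m handwheel '[{"tx":-0.011,"ty":-0.013,"tz":0.03,"wx":0,"wy":0,"wz":0},{"tx":0,"ty":0,"tz":0.03,"wx":0,"wy":0,"wz":0},{"tx":0,"ty":0,"tz":0.025,"wx":0,"wy":0,"wz":0},{"tx":0,"ty":0,"tz":0,"wx":0,"wy":0,"wz":0},{"tx":0,"ty":0,"tz":0,"wx":0,"wy":0,"wz":0},{"tx":0,"ty":0,"tz":0,"wx":0,"wy":0,"wz":0}]'
python3 go.py 0.516 -0.0395 0.095 -93
python3 - <<'E'
from bench import robot
import cv2,numpy as np,pickle
from h import *
t=robot.get_image('top');s=robot.get_image('scene');pickle.dump((t,s),open('k2.pkl','wb'))
cv2.imwrite('pics/k2.png',np.hstack([crop(t,290,185,50,50,8),crop(s,305,160,50,50,8)]))
for x in((.516,-.0395),): print(proj(s,(*x,.074)),proj(s,(*x,.05)),proj(s,(*x,.119)),proj(t,(*x,.074)))
E
```

```text
time_s: 17.67
ee_pos: [0.5166, -0.0399, 0.096]
tool_rot: [[-0.055, -0.998, -0.0], [-0.998, 0.055, -0.0], [0.0, 0.0, -1.0]]
force: [0.7, 0.1, -0.4]
finger_gap: 0.0245
pos [ 0.5166 -0.0399  0.096 ] yaw -93.15 tilt [-0.01 -0.01] gap 0.0245 F [ 0.7  0.1 -0.4] q [-12.  18. 105.  -0.  58.  81.] t 17.6667
wz -0.0033 shift [-0.0013  0.0021  0.0033] norm rows 0.02950570440665578
[328.73187037 201.04053997] [328.80851406 206.54420889] [328.58467363 190.47056303] [323.64936814 210.27140702]
```

View pics/k2.png

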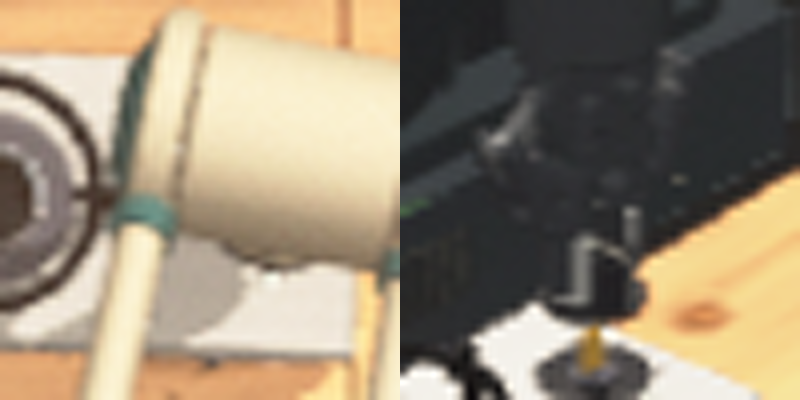

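The scene shows the skirt spanning crop x 540–647 (centre 593) right over the stem at 593, with the white line pointing toward the robot. Lowering gently.

```bash
python3 -m handwheel '[{"tx":0,"ty":0.001,"tz":0.02,"wx":0,"wy":0,"wz":-0.003},{"tx":0,"ty":0,"tz":0.02,"wx":0,"wy":0,"wz":0},{"tx":0,"ty":0,"tz":0.01,"wx":0,"wy":0,"wz":0},{"tx":0,"ty":0,"tz":0.005,"wx":0,"wy":0,"wz":0},{"tx":0,"ty":0,"tz":0.005,"wx":0,"wy":0,"wz":0},{"tx":0,"ty":0,"tz":0,"wx":0,"wy":0,"wz":0},{"tx":0,"ty":0,"tz":0,"wx":0,"wy":0,"wz":0},{"tx":0,"ty":0,"tz":0,"wx":0,"wy":0,"wz":0}]'
python3 go.py 0.516 -0.0395 0.064 -93
```

```text
time_s: 18.43
ee_pos: [0.5166, -0.04, 0.0781]
tool_rot: [[-0.053, -0.999, 0.0], [-0.999, 0.053, -0.0], [0.0, -0.0, -1.0]]
force: [0.5, 0.6, -1.4]
finger_gap: 0.0245
pos [ 0.5166 -0.04    0.0781] yaw -93.02 tilt [ 0.02 -0.01] gap 0.0245 F [ 0.5  0.6 -1.4] q [-12.  19. 106.  -0.  55.  81.] t 18.4333
wz -0.0004 shift [-0.0014  0.0021  0.047 ] norm rows 0.3389429338514107
```

```bash
python3 -m handwheel '[{"tx":0,"ty":0,"tz":0.005,"wx":0,"wy":0,"wz":0},{"tx":0,"ty":0,"tz":0.005,"wx":0,"wy":0,"wz":0},{"tx":0,"ty":0,"tz":0,"wx":0,"wy":0,"wz":0},{"tx":0,"ty":0,"tz":0,"wx":0,"wy":0,"wz":0}]'
python3 go.py 0.516 -0.0395 0.064 -93;  python3 -m handwheel '[{"tx":0,"ty":0,"tz":0.005,"wx":0,"wy":0,"wz":0},{"tx":0,"ty":0,"tz":0.005,"wx":0,"wy":0,"wz":0},{"tx":0,"ty":0,"tz":0,"wx":0,"wy":0,"wz":0},{"tx":0,"ty":0,"tz":0,"wx":0,"wy":0,"wz":0}]'
python3 go.py 0.516 -0.0395 0.064 -93
```

```text
time_s: 18.77
ee_pos: [0.5163, -0.0399, 0.0749]
tool_rot: [[-0.053, -0.999, -0.0], [-0.999, 0.053, -0.0], [0.0, 0.0, -1.0]]
force: [1.0, -0.0, -0.5]
finger_gap: 0.0246
pos [ 0.5163 -0.0399  0.0749] yaw -93.02 tilt [-0.01 -0.  ] gap 0.0246 F [ 1.  -0.  -0.5] q [-12.  19. 106.  -0.  55.  81.] t 18.7667
wz -0.0004 shift [-0.0013  0.0011  0.0363] norm rows 0.26124410410529764
time_s: 19.1
ee_pos: [0.5163, -0.0399, 0.0718]
tool_rot: [[-0.053, -0.999, -0.0], [-0.999, 0.053, -0.0], [0.0, 0.0, -1.0]]
force: [0.4, 0.2, 0.0]
finger_gap: 0.0245
pos [ 0.5163 -0.0399  0.0718] yaw -93.01 tilt [-0.02 -0.  ] gap 0.0245 F [0.4 0.2 0. ] q [-12.  19. 107.  -0.  54.  81.] t 19.1
wz -0.0003 shift [-0.0013  0.001   0.0261] norm rows 0.18831475936090838
```

```bash
python3 -m handwheel '[{"tx":0,"ty":0,"tz":0.006,"wx":0,"wy":0,"wz":0},{"tx":0,"ty":0,"tz":0.006,"wx":0,"wy":0,"wz":0},{"tx":0,"ty":0,"tz":0.006,"wx":0,"wy":0,"wz":0},{"tx":0,"ty":0,"tz":0,"wx":0,"wy":0,"wz":0},{"tx":0,"ty":0,"tz":0,"wx":0,"wy":0,"wz":0}]'
python3 go.py 0.516 -0.0395 0.064 -93;  python3 -m handwheel '[{"tx":0,"ty":0,"tz":0.006,"wx":0,"wy":0,"wz":0},{"tx":0,"ty":0,"tz":0.002,"wx":0,"wy":0,"wz":0},{"tx":0,"ty":0,"tz":0,"wx":0,"wy":0,"wz":0},{"tx":0,"ty":0,"tz":0,"wx":0,"wy":0,"wz":0},{"tx":0,"ty":0,"tz":0,"wx":0,"wy":0,"wz":0}]'
python3 go.py 0.516 -0.0395 0.058 -93
```

```text
time_s: 19.52
ee_pos: [0.5163, -0.0399, 0.0664]
tool_rot: [[-0.053, -0.999, -0.0], [-0.999, 0.053, -0.0], [0.0, 0.0, -1.0]]
force: [-0.3, -0.4, -0.7]
finger_gap: 0.0249
pos [ 0.5163 -0.0399  0.0664] yaw -93.02 tilt [-0.02 -0.  ] gap 0.0249 F [-0.3 -0.4 -0.7] q [-12.  20. 107.  -0.  53.  81.] t 19.5167
wz -0.0005 shift [-0.0013  0.001   0.008 ] norm rows 0.05861562225284752
time_s: 19.93
ee_pos: [0.5164, -0.0399, 0.0642]
tool_rot: [[-0.053, -0.999, 0.0], [-0.999, 0.053, -0.0], [0.0, -0.0, -1.0]]
force: [-0.2, 0.4, -1.2]
finger_gap: 0.0247
pos [ 0.5164 -0.0399  0.0642] yaw -93.02 tilt [ 0.   -0.01] gap 0.0247 F [-0.2  0.4 -1.2] q [-12.  20. 107.  -0.  53.  81.] t 19.9333
wz -0.0004 shift [-0.0014  0.0015  0.0207] norm rows 0.1497433315423399
```

```bash
python3 -m handwheel '[{"tx":0,"ty":0,"tz":0.004,"wx":0,"wy":0,"wz":0},{"tx":0,"ty":0,"tz":0.004,"wx":0,"wy":0,"wz":0},{"tx":0,"ty":0,"tz":0,"wx":0,"wy":0,"wz":0},{"tx":0,"ty":0,"tz":0,"wx":0,"wy":0,"wz":0},{"tx":0,"ty":0,"tz":0,"wx":0,"wy":0,"wz":0}]' 1 100
python3 go.py 0.516 -0.0395 0.058 -93;  python3 -m handwheel '[{"tx":0,"ty":0,"tz":0.004,"wx":0,"wy":0,"wz":0},{"tx":0,"ty":0,"tz":0.004,"wx":0,"wy":0,"wz":0},{"tx":0,"ty":0,"tz":0,"wx":0,"wy":0,"wz":0},{"tx":0,"ty":0,"tz":0,"wx":0,"wy":0,"wz":0},{"tx":0,"ty":0,"tz":0,"wx":0,"wy":0,"wz":0}]'
python3 go.py 0.516 -0.0395 0.058 -93
```

```text
time_s: 20.35
ee_pos: [0.5165, -0.0399, 0.0621]
tool_rot: [[-0.053, -0.999, 0.0], [-0.999, 0.053, -0.0], [0.0, -0.0, -1.0]]
force: [-2.0, 0.7, 4.7]
finger_gap: 0.0242
pos [ 0.5165 -0.0399  0.0621] yaw -93.02 tilt [ 0.02 -0.01] gap 0.0242 F [-2.   0.7  4.7] q [-12.  20. 107.  -0.  53.  81.] t 20.35
wz -0.0004 shift [-0.0014  0.0017  0.0137] norm rows 0.0995040665896904
time_s: 20.77
ee_pos: [0.5165, -0.04, 0.0598]
tool_rot: [[-0.053, -0.999, 0.0], [-0.999, 0.053, -0.0], [0.0, -0.0, -1.0]]
force: [-1.5, 0.0, 6.1]
finger_gap: 0.0242
pos [ 0.5165 -0.04    0.0598] yaw -93.02 tilt [ 0.02 -0.01] gap 0.0242 F [-1.5  0.   6.1] q [-12.  20. 107.  -0.  53.  81.] t 20.7667
wz -0.0004 shift [-0.0014  0.0018  0.006 ] norm rows 0.04637954179795383
```

```bash
python3 -m handwheel '[{"tx":0,"ty":0,"tz":0.004,"wx":0,"wy":0,"wz":0},{"tx":0,"ty":0,"tz":0.004,"wx":0,"wy":0,"wz":0},{"tx":0,"ty":0,"tz":0,"wx":0,"wy":0,"wz":0},{"tx":0,"ty":0,"tz":0,"wx":0,"wy":0,"wz":0},{"tx":0,"ty":0,"tz":0,"wx":0,"wy":0,"wz":0}]'
python3 go.py 0.516 -0.0395 0.058 -93;  python3 -m handwheel '[{"tx":0,"ty":0,"tz":0.004,"wx":0,"wy":0,"wz":0},{"tx":0,"ty":0,"tz":0.002,"wx":0,"wy":0,"wz":0},{"tx":0,"ty":0,"tz":0,"wx":0,"wy":0,"wz":0},{"tx":0,"ty":0,"tz":0,"wx":0,"wy":0,"wz":0},{"tx":0,"ty":0,"tz":0,"wx":0,"wy":0,"wz":0}]'
python3 go.py 0.516 -0.0395 0.058 -93
```

```text
time_s: 21.18
ee_pos: [0.5166, -0.0399, 0.058]
tool_rot: [[-0.053, -0.999, 0.001], [-0.999, 0.053, -0.0], [0.0, -0.001, -1.0]]
force: [-3.5, 0.3, 10.8]
finger_gap: 0.0239
pos [ 0.5166 -0.0399  0.058 ] yaw -93.01 tilt [ 0.04 -0.02] gap 0.0239 F [-3.5  0.3 10.8] q [-12.  20. 108.  -0.  52.  81.] t 21.1833
wz -0.0003 shift [-0.0014  0.002  -0.    ] norm rows 0.01746468388556334
time_s: 21.6
ee_pos: [0.5167, -0.04, 0.0577]
tool_rot: [[-0.052, -0.999, 0.002], [-0.999, 0.052, -0.001], [0.0, -0.002, -1.0]]
force: [-6.1, 1.3, 21.8]
finger_gap: 0.024
pos [ 0.5167 -0.04    0.0577] yaw -93.01 tilt [ 0.09 -0.03] gap 0.024 F [-6.1  1.3 21.8] q [-12.  20. 108.  -0.  52.  81.] t 21.6
wz -0.0002 shift [-0.0015  0.0024 -0.0009] norm rows 0.02114377315575337
```

```bash
python3 -m handwheel '[{"tx":0,"ty":0,"tz":0,"wx":0,"wy":0,"wz":0},{"tx":0,"ty":0,"tz":0,"wx":0,"wy":0,"wz":0},{"tx":0,"ty":0,"tz":0,"wx":0,"wy":0,"wz":0},{"tx":0,"ty":0,"tz":0,"wx":0,"wy":0,"wz":0},{"tx":0,"ty":0,"tz":0,"wx":0,"wy":0,"wz":0},{"tx":0,"ty":0,"tz":0,"wx":0,"wy":0,"wz":0}]'
python3 - <<'E'
from bench import robot
import cv2,numpy as np
from h import *
t=robot.get_image('top');s=robot.get_image('scene')
cv2.imwrite('pics/f.png',np.hstack([crop(t,255,175,80,70,5),crop(s,275,170,80,70,5)]))
E
```

```text
time_s: 22.1
ee_pos: [0.5167, -0.04, 0.0577]
tool_rot: [[-0.052, -0.999, 0.002], [-0.999, 0.052, -0.001], [0.0, -0.002, -1.0]]
force: [-6.5, 0.6, 21.6]
finger_gap: 0.024
```

View pics/f.png

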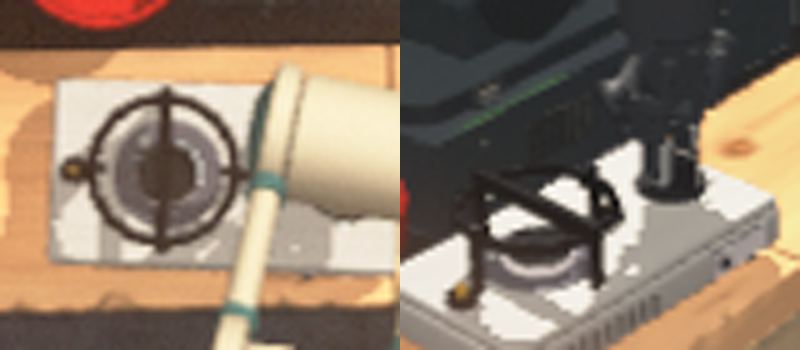

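The support is seated (peg visible through the eyelet at top (72,170) and scene (462,293)). The knob is down at the deck, skirt at scene (668,190), and still gripped.

```bash
python3 -c "
from bench import robot
print(robot.hand_in())"
```

```text
the job is handed in; nothing more can be done
None
```

I put the pan support on both pegs and let go. Then I turned the knob's pointer to the white dot, slid it home on the stem and pressed it down to the stop. I handed the job in at about 22 s of the 72 s allowed, with the knob still gripped and pressed. The hand-in reports no verdict.

**Last checks:**
- **Pan support:** after release, the top view showed both pegs through the eyelets. In the final view I could confirm only the +y peg, because the arm hid the other one.
- **Knob fit:** it slid about 16 mm onto the stem with no measurable force before the spring took over. The tool yaw was -93.0°, against my estimate of about -3° for the burner's yaw, so the pointer should face the dot.
- **Valve:** the force followed the spring (4.7 N, then 6.1 N) and then rose to 21.6 N with the tool stopped at z 0.0577 m. The stop came about where I expected full travel (0.058 m).
- **Grip:** holding at a set force of 100 N, with the finger gap at 24 mm.

**Not fully confirmed:**
- About 6 N of sideways force remains on the wrist while the knob is held down.
- With no direct reading of the valve joint, "fully pressed" rests on the tool height and the force.
- I did not check the bystanders in a final picture; none of the force readings suggested hitting anything.

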